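# Turn a wrapped cheese label-up and put it on show with its price board

## Task

The wrapped cheese lying label-down on the straw matting is to go on show: turn it over so that its orange label faces up, and lay it down gently, without dropping it or letting it flop over, squarely in the middle of the green-checked paper that marks the empty place on the slate. Stand the price board with the orange card upright on the slate straight in front of it, on the customers' side (the far side from you), square to the cheese, as the blue one stands. Leave the cheese already on show, its board and everything else on the table where they are.

Things in the scene. Friction and masses are not known exactly. Their poses are not given: they have to be found in the camera images.
- packet: The cheese to turn: a firm slab in white paper, 62 (own x) x 100 (y) x 30 mm (z), 150 to 250 g, firm to grip. Origin at the centre of the orange-label face; own z points from there through the slab to the plain face. It starts label-down on the table (own z up, origin at z = 0); turned, own z points down. Stands steadily on a 62 x 30 mm end (set down within 10 deg of upright).
- packet_centre (a point): Middle of that slab, 15 mm from the label face.
- paper: Green-checked paper sheet, 90 (own x) x 124 mm (y), under 1 mm thick, fixed on the slate in its empty place; origin at its centre, at the slate's top. The cheese is to lie centred on it, its 100 mm side along the sheet's y (either way round). Own x points across the slate to the customers' side (away from the robot), z up.
- slate: Dark slate board, fixed on the table, 200 (own x, towards the customers) x 300 (y) x 8 mm; origin at the centre of its underside. It has two places for a cheese, side by side end to end along its y, centred at own y = -72 and +72 mm, 50 mm on the robot's side of its middle (own x = -50 mm); either can be the empty one.
- sign: Price board, orange card on both faces (front and back alike), 70 g: wooden foot 30 (own x) x 72 (y) x 14 mm high, and on its middle an upright board 9 mm thick (x), 72 mm wide (y), reaching 78 mm above the underside. Origin at the centre of the underside, z up. Its place: on the slate, about 80 mm from the sheet's centre along the sheet's x, square to that x.
- packet_blue: A same-sized cheese with a blue label, lying label-up in the other place on the slate; origin at the centre of its underside, own y along its 100 mm side. Leave it alone.
- sign_blue: Price board of the blue-label cheese, same shape as the orange one, on the slate 80 mm in front of that cheese's centre; origin under its foot. Leave it alone.
- boxed_cheese: Round thin-wood cheese box, 113 mm across, 34 mm high, beyond the slate; origin under its centre. Leave it alone.
- knife: Cheese knife with black handle, about 250 mm long and 16 mm high, lying at the robot's right; handle to its own -x; origin under its middle. Leave it alone.
- cut_block: Cut block of yellow cheese, 130 x 70 x 55 mm, on its own small slate; origin under its centre. Leave it alone.
Things that resemble listed ones, but are neither listed nor needed, are in the scene too. Leave any turquoise or yellow look-alike of the sign alone.

How it is judged:
By the outcome, as a careful person would: the job done as asked, in the order asked, and still so for the second after the job is handed in, with the robot touching nothing.
It also fails if it takes over 72 s, if anything falls off the work surface, if the arm or the gripper's body presses on something with over 40 N, if the wrist force passes 120 N, or if a joint passes its speed limit or range.

## Robot

A 7-joint arm with a two-finger parallel gripper is mounted at the origin on the work surface. World frame = base frame: x ahead of the robot, y to its left, z up, the work surface at z = 0. Lengths are in mm, angles in rad, forces in N, time in s.
With the tool pointing down it reaches from about 400 to 900 mm from the base axis. Payload 5.6 kg.
Tool frame: the origin (TCP) lies midway between the tips of the shut fingers; the grasp point (between the pads) lies 19 mm behind it; x points along the fingers, y is the direction in which the jaws open and shut, and the axes are right-handed (so a half turn about x gives the same grasp; the last joint's range is limited). The gripper opens to 92 mm and grips with 3 to 60 N. Pads are 20 mm wide; open, the fingers measure 128 mm over their backs; the gripper's body (75 mm by 189 mm) begins 69 mm behind the grasp point.
Start: joints at [-1.169, 0.468, -0.012, 1.603, 0.006, 1.071, -0.056], TCP at [279.72, 586.741, 214.592] pointing down, gripper open.
Joint ranges: [-2.53, 2.53], [-0.31, 2.02], [-1.57, 1.55], [0.28, 2.44], [-1.29, 4.43], [0.15, 1.84], [-2.92, 2.92]. Speed limits (rad/s): [2.57, 2.57, 3.14, 3.14, 3.14, 3.14, 3.14].

## Interface

Orientations are given as a rotation vector (axis times angle).
In Python, from cell import robot, grip, kin, viewer gives the robot as it stands. Calls block until the motion is done:
- robot.movep(position, orientation): joint-space move of the TCP to a pose.
- robot.servo_line(position, feed=150, rotation=None): straight line of the TCP; rotation=None keeps the orientation; feed is the mean speed in mm/s.
- robot.goto_joints(angles): joint-space move.
- grip(opening, newtons=None): opening from 0.0 (shut) to 1.0 (fully open); newtons is the grip in N (None keeps the last); returns when the fingers have stopped.
- robot.hold(seconds).
- kin.ik(position, orientation): joint angles nearest the present ones, or None.
- robot.observe(): the state.
- viewer.read_camera(name): name is "side" or "top" or "wrist"; returns the picture (400x640x3 uint8, red, green, blue); there is no depth.
- viewer.camera_info(name): a dict with "camera_matrix" (3x3 intrinsics, pixels), "R" (3x3) and "t" (3): a world point X has camera coordinates R X + t. Camera axes: x right, y down, z forward; pixel columns grow to the right and rows downward; lengths in mm; the calibration is good to about 2 mm. A picture is of the moment at which its call begins: read the wrist's pose just before it. camera_info takes no time and is no camera call; for the wrist camera it gives the pose at the moment of the call.
A pose or a line that the arm cannot do raises robot.IKError and nothing moves.
- robot.job_done(): hands the job in, once; it reports no verdict.
Trained networks look in the newest picture that a camera, given by its name, has taken for a name from the list of things; names that differ only in an ending like _2 or _b are one class to them, and where a whole thing is asked for, a point or a joint stands for the part that bears it (a point fixed in the world has none). Each returns a list of dicts, best first, with "confidence" (0 to 1); they miss things now and then, are a little off and sometimes report something else, mostly with a low value. They report only what shows in the picture. A call takes as long as a camera call. They do not tell look-alikes from the thing itself.
- viewer.silhouettes(name, camera): "mask" (400x640 bool, what is visible of it).
- viewer.pinpoint(name, camera): "at" ([x, y, z] in mm, in the coordinates of the camera as it stood for that picture, good to about 4 mm: a listed point, or the origin of a listed thing).
The state is a dict: "t": time; "joints": joint angles; "joint_velocities": joint speeds; "joint_torque": joint torques, N m; "tcp_pos": TCP position; "tcp_rot": TCP orientation; "contact_force": force on the tool from outside, world axes, zero at the start; "wrist_torque": the same for the moment, N m; "grip_width": opening from 0.0 (shut) to 1.0 (fully open).
Only numpy, scipy, OpenCV 4.12 (cv2) and the standard library are available. Lean on these libraries where they do the work, as an engineer would, in place of code of your own. Each camera call takes 0.05 s, during which the arm holds its last target. There are 200 camera calls.

## Working session

There is one attempt and no reset: what is moved stays moved. The work goes in short steps, each a Python script; the robot and the scene stay as the last script left them, time stands still between calls to the robot, and variables do not carry over. Pictures are saved under pics/ and viewed, about 8 in all and at most 12, crops included, and the job is handed in when it is done.

```bash
ls; mkdir -p pics
cat > h.py <<'E'
import numpy as np, cv2
from cell import robot, grip, kin, viewer
from scipy.spatial.transform import Rotation as R
def info(c):
    i=viewer.camera_info(c); return np.array(i["camera_matrix"]),np.array(i["R"]),np.array(i["t"])
def w2p(c,X,I=None):
    K,Rm,t=I or info(c); p=(Rm@np.atleast_2d(X).T).T+t; p=p@K.T; return p[:,:2]/p[:,2:]
def p2w(c,uv,z,I=None):
    K,Rm,t=I or info(c); uv=np.atleast_2d(uv); d=np.c_[uv,np.ones(len(uv))]@np.linalg.inv(K).T@Rm
    C=-Rm.T@t; return C+d*((z-C[2])/d[:,2])[:,None]
def c2w(c,x,I=None):
    K,Rm,t=I or info(c); return Rm.T@(np.array(x)-t)
def save(c,n):
    im=viewer.read_camera(c); cv2.imwrite(f"pics/{n}.png",im[:,:,::-1]); return im
E
python3 - <<'E'
from h import *
a=save("top","top0"); 
np.set_printoptions(precision=1,suppress=True)
for n in ["packet","paper","slate","sign","packet_blue","sign_blue","boxed_cheese","knife","cut_block"]:
    for d in viewer.pinpoint(n,"top")[:4]: print(n,round(d["confidence"],2),c2w("top",d["at"]))
b=save("side","side0")
cv2.imwrite("pics/both.png",np.vstack([a,b])[:,:,::-1])
for n in ["packet","sign","sign_blue"]:
    for d in viewer.pinpoint(n,"side")[:4]: print(n,round(d["confidence"],2),c2w("side",d["at"]))
for c in("top","side"):
  K,Rm,t=info(c); print(c,K[0,0],-Rm.T@t,Rm[2])
o=robot.observe();print(o["t"],o["tcp_rot"])
E
```

```text
pics
packet 0.96 [ 472.6 -178.9    0.5]
paper 0.62 [515.8 103.6  10.2]
sign 0.78 [ 650.4 -180.6   -0.3]
sign 0.62 [ 320.1 -184.2    3.3]
sign 0.6 [604.5 -84.4  -1.2]
sign 0.21 [567.8 172.2   3.7]
packet_blue 0.58 [524.9 254.8  10.3]
sign_blue 0.63 [606.6 246.7  13.2]
sign_blue 0.59 [ 469.1 -177.    12. ]
boxed_cheese 0.88 [805.9  38.3   0.6]
boxed_cheese 0.49 [ 698.3 -403.2    7.8]
knife 0.64 [ 383.2 -397.5   -1.4]
cut_block 0.66 [ 695.3 -403.5    6.9]
packet 0.88 [ 467.9 -183.2    3.2]
sign 0.67 [ 322.3 -191.9   -0.7]
sign 0.65 [606.4 -90.1  -3.4]
sign 0.63 [573.4 167.   -4.4]
sign_blue 0.92 [602.8 240.4   8.7]
top 380.22109696474246 [ 462.   -45.3 1011.9] [ 0.1 -0.  -1. ]
side 496.09942526905235 [ 269.8 -837.7  910.2] [ 0.3  0.6 -0.7]
0.7 [ 0.3  1.5 -0.3]
```

View pics/top0.png

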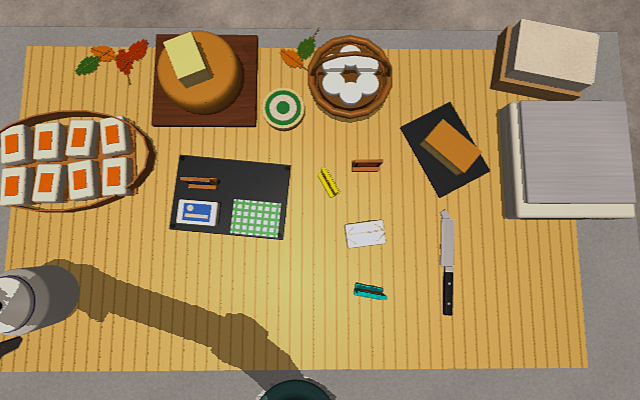

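View pics/side0.png

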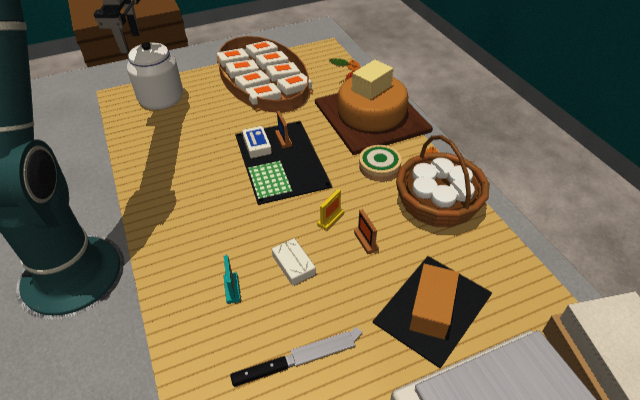

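The top picture shows the packet at pixel (365,234), the orange sign at (367,165), the yellow one at (328,182), the turquoise one at (370,292), and the empty paper at (256,218). The plan is to grip across the 62 mm side, stand the packet on its end with a 90° tilt, regrip, and tilt it another 90° onto the paper. I'll check reachability next and look closer with the wrist camera.

```bash
cat >> h.py <<'E'
def tool(phi,yaw=0,flip=1):
    """phi: tilt deg about jaw axis (world x rotated by yaw deg); 0=down, +: pointing to +y. jaws along yawed x"""
    a=np.radians(phi); ax=np.array([0,np.sin(a),-np.cos(a)]); jy=np.array([flip,0,0.]); M=np.c_[ax,jy,np.cross(ax,jy)]
    return R.from_euler('z',yaw,degrees=True)*R.from_matrix(M)
E
python3 - <<'E'
from h import *
for nm,P in [("pk",(470,-180,40)),("st",(470,-60,60)),("paper",(516,104,40)),("paper",(516,104,100)),("signpl",(596,104,60)),("sign",(650,-181,60))]:
  for f in(1,-1):
    print(nm,f,[ (p) for p in range(-90,91,15) if kin.ik(P,tool(p,0,f).as_rotvec()) is not None])
# wrist views
for nm,(x,y) in {"paper":(500,104),"packet":(470,-170)}.items():
    for f in (1,-1):
        q=kin.ik((x-60,y,330),tool(0,0,f).as_rotvec()); print(nm,f,q)
K,Rm,t=info("wrist"); o=robot.observe(); Rt=R.from_rotvec(o["tcp_rot"])
print("cam in tool",Rt.inv().apply(-Rm.T@t-np.array(o["tcp_pos"])), "fwd in tool",Rt.inv().apply(Rm[2]),K)
im=viewer.read_camera("top")
I=info("top")
for n in ["packet","paper","slate","packet_blue"]:
    for d in viewer.silhouettes(n,"top")[:2]:
        m=d["mask"].astype(np.uint8); c=max(cv2.findContours(m,0,2)[0],key=cv2.contourArea).reshape(-1,2)
        z={"packet":30,"packet_blue":38}.get(n,8)
        w=p2w("top",c,z,I)[:,:2].astype(np.float32); print(n,d["confidence"],cv2.minAreaRect(w))
E
```

```text
pk 1 [-90, -75, -60, -45, -30, -15, 0, 15, 30, 45, 60, 75, 90]
pk -1 [-90, -75, -60, -45, -30, -15, 0, 15, 30, 45, 60, 75, 90]
st 1 [-90, -75, -60, -45, -30, -15, 0, 15, 30, 45, 60, 75, 90]
st -1 [-90, -75, -60, -45, -30, -15, 0, 15, 30, 45, 60, 75, 90]
paper 1 [-90, -75, -60, -45, -30, -15, 0, 15, 30, 45, 60, 75, 90]
paper -1 [-90, -75, -60, -45, -30, -15, 0, 15, 30, 45, 60, 75, 90]
paper 1 [-90, -75, -60, -45, -30, -15, 0, 15, 30, 45, 60, 75, 90]
paper -1 [-90, -75, -60, -45, -30, -15, 0, 15, 30, 45, 60, 75, 90]
signpl 1 [-90, -75, -60, -45, -30, -15, 0, 15, 30, 45, 60, 75, 90]
signpl -1 [-90, -75, -60, -45, -30, -15, 0, 15, 30, 45, 60, 75, 90]
sign 1 [-90, -75, -60, -45, -30, -15, 0, 15, 30, 45, 60, 75, 90]
sign -1 [-90, -75, -60, -45, -30, -15, 0, 15, 30, 45, 60, 75, 90]
paper 1 [-0.75549746 -0.00794836  0.45308964  1.93852984  0.00371846  1.21021149
 -0.30373222]
paper -1 [-3.84397550e-01  1.26243208e-02  7.92332285e-02  1.91878254e+00
 -1.06786124e-03  1.21022558e+00  2.83679879e+00]
packet 1 [-0.65720554 -0.08122435  0.95069946  1.9750284   0.07050894  1.21464745
  0.26731132]
packet -1 [ 3.29310523e-01  1.64668305e-03 -1.16990430e-02  1.92980307e+00
  2.05887120e-05  1.21014301e+00 -2.82398842e+00]
cam in tool [-169.77943189    0.35913879  -78.81332163] fwd in tool [9.60467130e-01 3.91897569e-04 2.78393138e-01] [[289.22538134   0.         314.9791804 ]
 [  0.         289.22538134 205.57402087]
 [  0.           0.           1.        ]]
packet 0.57 ((469.37408447265625, -179.0849609375), (63.57527542114258, 101.74948120117188), 7.080958366394043)
paper 0.78 ((511.7289733886719, 106.84365844726562), (126.46472930908203, 91.27848815917969), 86.31365966796875)
slate 0.76 ((569.7442626953125, 173.19757080078125), (306.3031005859375, 206.0767822265625), 84.4720687866211)
slate 0.53 ((469.18646240234375, -181.73654174804688), (69.33688354492188, 102.50492858886719), 5.681061744689941)
```

```bash
cat > m.py <<'E'
from h import *
def meas(c,names,tag=""):
    I=info(c); out=[]
    for n,z in names:
        for d in viewer.silhouettes(n,c)[:3]:
            m=d["mask"].astype(np.uint8); q=max(cv2.findContours(m,0,2)[0],key=cv2.contourArea).reshape(-1,2)
            w=p2w(c,q,z,I)[:,:2].astype(np.float32); (cx,cy),(a,b),g=cv2.minAreaRect(w)
            if a>b: a,b,g=b,a,g-90
            g=(g+90)%180-90
            print(tag,n,"conf %.2f c=(%.1f,%.1f) %.1fx%.1f yaw %.1f"%(d["confidence"],cx,cy,a,b,g), "px",q.mean(0).astype(int))
        for d in viewer.pinpoint(n,c)[:3]: print("   pin",n,round(d["confidence"],2),c2w(c,d["at"],I).round(1))
E
python3 - <<'E'
from m import *
ims=[]
for nm,(x,y) in {"paper":(540,130),"packet":(540,-170)}.items():
    robot.movep((x,y+37,260),tool(0,0,1).as_rotvec()); robot.hold(.2)
    a=save("wrist","w_"+nm)
    meas("wrist",[("paper",8),("slate",8),("packet_blue",38),("sign_blue",86)] if nm=="paper" else [("packet",30),("sign",78)],nm)
    ims.append(a)
print(robot.observe()["t"],robot.observe()["joints"])
cv2.imwrite("pics/w2.png",cv2.resize(np.vstack(ims),None,fx=.75,fy=.75)[:,:,::-1])
E
```

```text
paper paper conf 0.93 c=(512.5,106.7) 89.7x124.1 yaw -5.3 px [302 214]
   pin paper 0.78 [514.2 106.7   2.2]
paper slate conf 0.85 c=(569.0,174.2) 198.9x300.9 yaw -5.4 px [346 166]
   pin slate 0.9 [573.9 172.2  -2.9]
paper packet_blue conf 0.95 c=(526.0,252.8) 61.3x100.0 yaw -4.8 px [311 112]
   pin packet_blue 0.7 [526.5 252.6  10.2]
   pin sign_blue 0.98 [602.9 249.7   8.2]
packet packet conf 0.84 c=(473.4,-175.8) 65.3x102.9 yaw 7.3 px [266 209]
packet packet conf 0.35 c=(798.8,33.5) 108.7x128.8 yaw -89.8 px [520  53]
   pin packet 0.88 [ 4.731e+02 -1.780e+02  3.000e-01]
packet sign conf 0.95 c=(599.4,-77.6) 29.2x73.4 yaw -61.8 px [362 145]
packet sign conf 0.84 c=(638.7,-162.9) 36.2x65.4 yaw 0.2 px [390 212]
packet sign conf 0.79 c=(346.0,-177.3) 50.9x98.2 yaw -13.0 px [163 216]
   pin sign 0.9 [601.4 -86.4   1.8]
   pin sign 0.67 [ 649.8 -184.8    1.1]
   pin sign 0.62 [ 325.3 -188.3    0.8]
5.0 [-0.29469865  0.28108648  0.58008426  1.81699189 -0.17198818  1.09376268
  0.34731038]
```

View pics/w2.png

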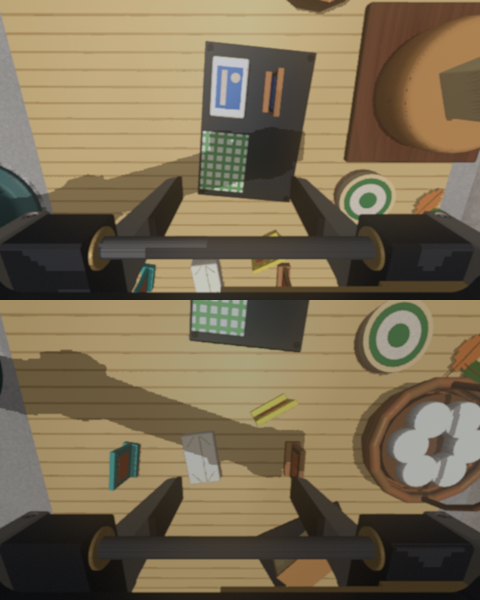

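The wrist view agrees with the networks: paper (512.6,106.8) yaw −5.3°, packet (471.5,−178) yaw 7.2°, orange sign about (650,−183). Yellow sign is at pixel (273,408) and turquoise at (124,465), so both stay out of the way. Next is stage 1: pick the packet up and stand it on its end.

```bash
cat >> h.py <<'E'
def tcp(g,rot): return np.array(g)+19*rot.as_matrix()[:,0]
def fz(): return np.array(robot.observe()["contact_force"])
def lower(maxd,thr=2.0,step=1.0,feed=15):
    """go down until the upward force has grown by thr"""
    robot.hold(.25); f0=fz()[2]; d=0
    while d<maxd:
        p=np.array(robot.observe()["tcp_pos"]) if d==0 else p
        p=p-[0,0,step]; d+=step; robot.servo_line(p,feed=feed)
        if fz()[2]-f0>thr: break
    print("lower",d,"df",fz()[2]-f0); return d
PY,SY=7.2,-5.3
rz=lambda a:R.from_euler('z',a,degrees=True)
E
cat > s1.py <<'E'
from h import *
P0=np.array([471.5,-178,0]); S=np.array([460,-60,0.]); PP=np.array([512.6,106.8,8.])
t0=tool(-15,PY); g0=P0+[0,0,22.5]; p0=tcp(g0,t0)
grip(1.0,30)
robot.movep(p0-120*t0.as_matrix()[:,0],t0.as_rotvec())
robot.servo_line(p0,feed=120); print("f",fz())
grip(0.0,30); o=robot.observe(); print("width mm",o["grip_width"]*92, fz())
robot.servo_line(p0+[0,0,110],feed=120)
t1=tool(75,SY); Rp=rz(SY)*R.from_euler('x',90,degrees=True)
g1=S+[0,0,50]+Rp.apply([0,0,7.5]); p1=tcp(g1,t1)
robot.servo_line(p1+[0,0,60],feed=70,rotation=t1.as_rotvec())
robot.servo_line(p1+[0,0,8],feed=80)
print(robot.observe()["t"],fz()); 
save("side","s_stand")
d=lower(16)
o=robot.observe(); print("height err", (np.array(o["tcp_pos"])-p1),"t",o["t"],o["grip_width"]*92)
a=save("side","s_stand2")[60:360,120:520]; cv2.imwrite("pics/c1.png",cv2.resize(a,None,fx=1.8,fy=1.8)[:,:,::-1])
E
python3 s1.py
```

```text
f [-0.37005713  0.96875762 -0.32322046]
width mm 61.77022165538138 [-0.77270513  1.29810303  3.61250572]
11.5417 [-0.31887868  0.34695113 -2.28403757]
lower 7.0 df 2.6618140039200187
height err [ 0.24798046 -0.10136113  1.59610493] t 13.5917 61.788894823754696
```

View pics/c1.png

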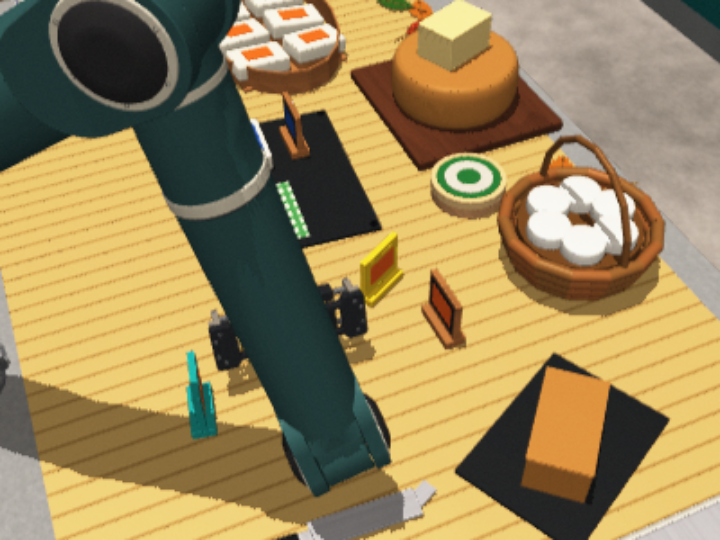

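Run:
```python
from h import *
t1=tool(75,SY); p=np.array(robot.observe()["tcp_pos"])
grip(0.95,30)
p=p-65*t1.as_matrix()[:,0]; robot.servo_line(p,feed=90)
robot.servo_line(p+[0,0,150],feed=200)
t2=tool(-45,SY); S=np.array([460,-60,0.]); Rp=rz(SY)*R.from_euler('x',90,degrees=True)
g=S+[0,0,50]+Rp.apply([0,0,-7.5]); p2=tcp(g,t2)
print(g,p2)
robot.movep(p2-140*t2.as_matrix()[:,0]+[0,0,60],t2.as_rotvec())
robot.hold(.15)
print(robot.observe()["t"])
a=save("wrist","w_st"); b=save("side","s_st"); 
print("packet pin side",[(round(d["confidence"],2),c2w("side",d["at"]).round(1)) for d in viewer.pinpoint("packet_centre","side")[:2]])
print("slab corners px", w2p("side",[[460,-60,100],[460,-60,0]]))
cv2.imwrite("pics/c2.png",cv2.resize(np.vstack([a,b]),None,fx=.75,fy=.75)[:,:,::-1])
```

```text
[460.69277941 -52.53206476  50.        ] [459.4517779  -65.9096548   36.56497116]
18.1333
packet pin side [(0.57, array([464.2, -64. ,  52.9]))]
slab corners px [[266.79743557 201.17665592]
 [270.5362539  229.86584483]]
```

View pics/c2.png

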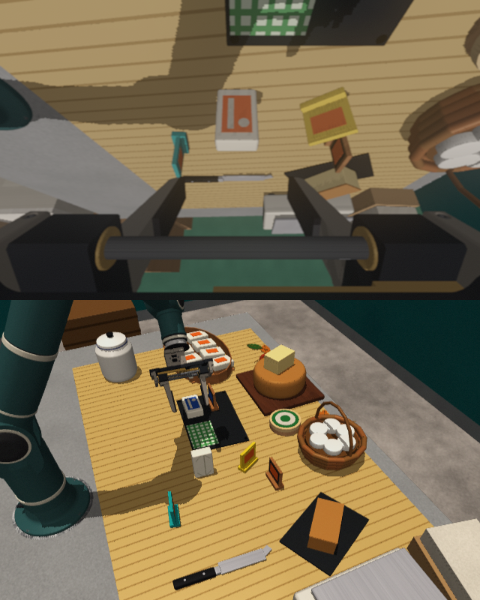

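The slab stands steadily with its label towards +y (wrist pixel 237,120), and the paper is clear. I'll regrip it and lay it down.

Run:
```python
from h import *
t2=tool(-45,SY); S=np.array([460,-60,0.]); Rp=rz(SY)*R.from_euler('x',90,degrees=True)
p2=tcp(S+[0,0,50]+Rp.apply([0,0,-7.5]),t2)
robot.servo_line(p2-80*t2.as_matrix()[:,0],feed=150); robot.servo_line(p2,feed=80); print("f",fz())
grip(0.0,30); print("w",robot.observe()["grip_width"]*92,fz())
robot.servo_line(p2+[0,0,100],feed=100)
t3=tool(45,SY); PP=np.array([512.6,106.8,8.]); p3=tcp(PP+[0,0,22.5],t3)
robot.servo_line(p3+[0,0,70],feed=70,rotation=t3.as_rotvec())
robot.servo_line(p3+[0,0,7],feed=70)
lower(10,thr=1.5,step=.5,feed=10)
o=robot.observe(); print("err",np.array(o["tcp_pos"])-p3,"t",o["t"])
b=save("side","s_lay")[120:260,200:400]; cv2.imwrite("pics/c3.png",cv2.resize(b,None,fx=3,fy=3)[:,:,::-1])
```

```text
f [-0.33792088  0.07856118  0.6687309 ]
w 62.08801627938645 [0.43389598 0.62845705 2.13891181]
lower 7.5 df 5.981846075407683
err [0.22528306 0.08391111 0.23804656] t 30.0333
```

View pics/c3.png

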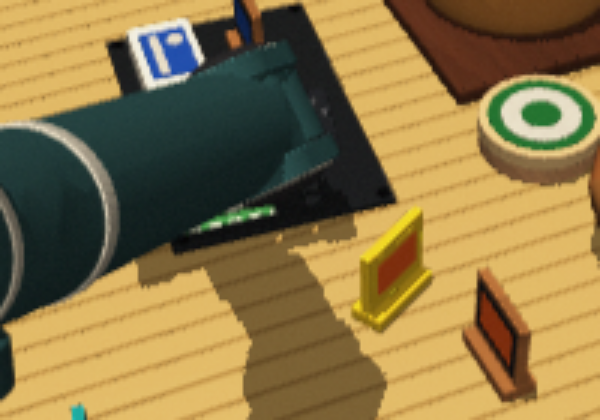

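Run:
```python
from m import *
t3=tool(45,SY); p=np.array(robot.observe()["tcp_pos"])
grip(0.9,30); p=p-80*t3.as_matrix()[:,0]; robot.servo_line(p,feed=80); 
robot.servo_line(p+[0,0,100],feed=200)
robot.movep((645,-140,240),tool(0,0,1).as_rotvec()); robot.hold(.2)
print(robot.observe()["t"])
a=save("wrist","w_sign"); I=info("wrist")
meas("wrist",[("sign",14)])
print(w2p("wrist",[[650,-183,0],[650,-183,78]],I))
b=save("top","t_lay"); meas("top",[("packet",38)])
u,v=w2p("wrist",[[650,-183,40]],I)[0].astype(int); print(u,v)
x0=max(0,min(540,u-60));y0=max(0,min(300,v-50))
print("crop",x0,y0)
c=cv2.resize(a[y0:y0+75,x0:x0+120],None,fx=5,fy=5,interpolation=2); d=cv2.resize(b[140:250,160:300],(600,471))[:220]
cv2.imwrite("pics/c4.png",np.vstack([c,cv2.resize(b[145:245,160:320],(600,375))])[:,:,::-1][:, :])
print(c.shape)
```

```text
33.5417
 sign conf 0.88 c=(598.5,-89.2) 31.3x88.5 yaw -60.8 px [283 142]
 sign conf 0.65 c=(653.2,-197.2) 30.3x103.3 yaw -0.2 px [321 215]
 sign conf 0.64 c=(300.1,-195.8) 75.8x130.7 yaw -67.8 px [ 77 221]
   pin sign 0.91 [605.4 -85.6   1.5]
   pin sign 0.88 [ 324.6 -190.6   -2.8]
   pin sign 0.58 [ 650.6 -182.8    1.9]
[[319.24480922 207.92929922]
 [320.03886683 226.22056661]]
 packet conf 0.96 c=(511.6,104.1) 61.2x101.6 yaw -6.3 px [251 216]
 packet conf 0.52 c=(524.5,247.1) 66.4x105.7 yaw -4.9 px [196 212]
   pin packet 0.57 [515.9 105.7  40.1]
319 216
crop 259 166
(375, 600, 3)
```

View pics/c4.png

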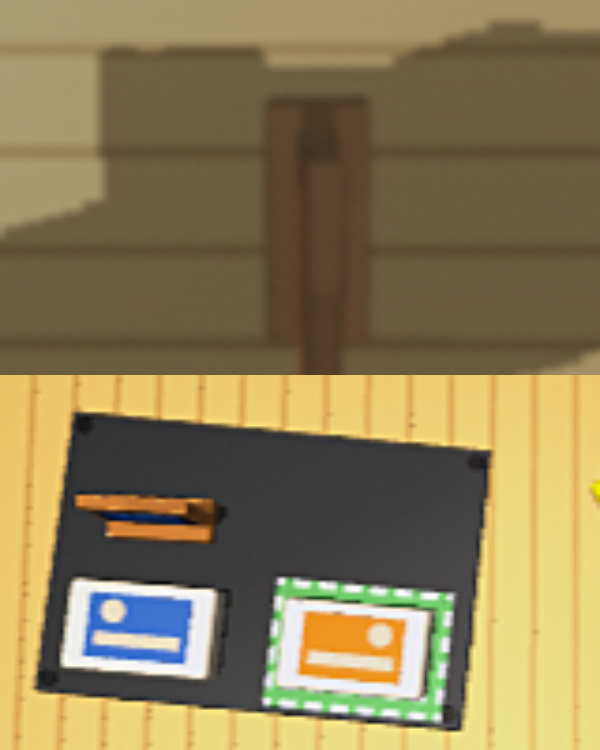

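The cheese lies label-up and centred on the green paper with even margins. In the wrist view the orange sign's foot spans pixels (312–333, 186–235), with yaw about 0. Next I'll pick up the sign and place it.

Run:
```python
from h import *
I=info("wrist"); c=p2w("wrist",[(312.3,185.8),(333,185.8),(332.9,234.8),(312.3,234.8)],14,I); print(c.round(1)); m=c.mean(0); print(m)
if not(abs(m[0]-650)<8 and abs(m[1]+183)<8): raise SystemExit("check")
m[:2]=.7*m[:2]+.3*np.array([650.3,-183])
t=tool(0,0); p=np.array([m[0],m[1],42.])
robot.servo_line(p+[0,0,80],feed=200,rotation=t.as_rotvec()); grip(0.6,20)
robot.servo_line(p,feed=100); print("f",fz())
grip(0.0,20); print("w",robot.observe()["grip_width"]*92,fz(),robot.observe()["t"])
robot.servo_line(p+[0,0,90],feed=120)
t=tool(0,SY); q=np.array([512.6,106.8,50])+80*rz(SY).apply([1,0,0])
robot.servo_line(q+[0,0,82],feed=150,rotation=t.as_rotvec()); robot.servo_line(q+[0,0,6],feed=90)
lower(9,thr=1.5,step=.5,feed=10)
o=robot.observe(); print("err",np.array(o["tcp_pos"])-q,"t",o["t"])
grip(0.45); p=np.array(robot.observe()["tcp_pos"]); robot.servo_line(p+[0,0,120],feed=120)
robot.movep((420,-120,330),tool(0,0).as_rotvec()); robot.hold(.2); print(robot.observe()["t"])
from m import meas
b=save("top","t_fin"); s=save("side","s_fin")
meas("top",[("packet",38),("sign_blue",86)])
for n in["sign","sign_blue","packet"]:
  for d in viewer.pinpoint(n,"top")[:4]: print("top",n,round(d["confidence"],2),c2w("top",d["at"]).round(1))
viewer.read_camera("side")
for n in["sign"]:
  for d in viewer.pinpoint(n,"side")[:4]: print("side",n,round(d["confidence"],2),c2w("side",d["at"]).round(1))
cv2.imwrite("pics/c5.png",np.vstack([cv2.resize(b[145:245,160:320],(480,300)),cv2.resize(s[110:210,220:380],(480,300))])[:,:,::-1])
```

```text
[[ 641.2 -146.8   14. ]
 [ 670.2 -146.8   14. ]
 [ 671.3 -220.2   14. ]
 [ 641.1 -220.2   14. ]]
[ 655.96982544 -183.49690422   14.        ]
f [-0.61043181  0.33910885 -0.23376225]
w 8.844607549059303 [-0.5559566  -0.40703852  0.07263951] 36.9083
lower 7.0 df 3.864768054161787
err [ 0.37893032 -0.01666647 -0.19520915] t 44.6333
47.8417
 packet conf 0.81 c=(511.1,104.7) 61.5x101.5 yaw -5.7 px [254 217]
 sign_blue conf 0.57 c=(593.4,231.8) 28.3x84.8 yaw -3.5 px [199 182]
   pin sign_blue 0.67 [601.2 244.1   9.7]
top sign 0.73 [593.3 101.1   8.7]
top sign 0.53 [604.5 -82.1  -1.6]
top sign 0.5 [515.5 103.3   7.3]
top sign_blue 0.67 [601.2 244.1   9.7]
side sign 0.96 [ 322.1 -192.4   -1.7]
side sign 0.74 [608.4 -86.1  -2.1]
side sign 0.68 [595.9  94.2   9.2]
```

View pics/c5.png

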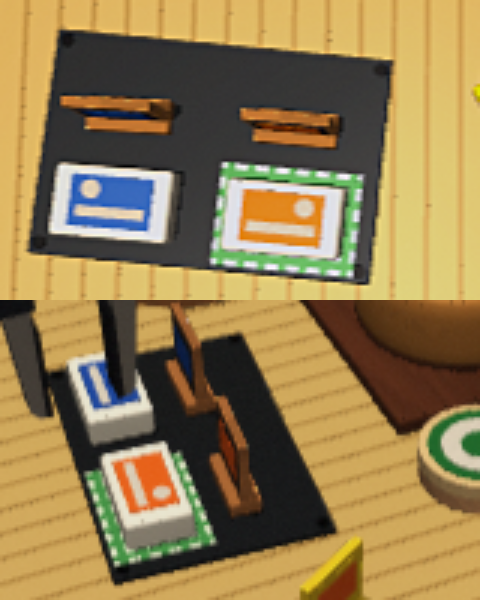

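The final view shows both cheeses and both boards square on the slate, with the orange board upright in front of its cheese. The fingers in the side view are only passing high in front of the camera.

```bash
python3 -c "
from h import *
print(fz(),robot.observe()['t']); robot.job_done()"
```

```text
[-0.66862596 -0.21503072  0.22016998] 48.3917
the job is handed in; nothing more can be done
```

The cheese is turned label-up and laid in the middle of the green-checked paper. The orange price board stands upright and square in front of it on the customers' side. I handed the job in at 48.4 s with the gripper clear of everything.

**How:** I gripped the cheese across its 62 mm sides and stood it on its end. I then regripped it, tilted it a further 90° and lowered it onto the paper until it touched. After that I picked up the orange board, carried it over and set it down the same way.

**Last checks (final pictures):**

| Item | Measured | Target |
|---|---|---|
| Cheese position (mm) | about (511, 105) | (512.6, 106.8) |
| Cheese yaw | −5.7° | −5.3° |
| Orange board, top camera (mm) | (593, 101) | (592, 99) |
| Orange board, side camera (mm) | (596, 94) | (592, 99) |

- **Position:** The differences are within what the cameras and networks can resolve. The two cameras' readings of the board differ by about 7 mm along its width.
- **Contact:** Both pieces touched down within 0.3 mm of the expected height. The forces I sampled stayed below 7 N.
- **Neighbours:** The blue cheese, its board and the yellow sign look unmoved. The gripper passed close to the yellow sign while standing the cheese up, but I saw no sign of contact. I did not measure the knife, boxed cheese or cut block again.

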